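Load the reagent row in number order

ROBOT

A 6-joint arm with a two-finger parallel gripper is mounted at the origin on the work surface. World frame = base frame: x ahead of the robot, y to its left, z up, the work surface at z = 0. Lengths are in mm, angles in rad, forces in N, time in s.
With the tool pointing down it reaches from about 300 to 750 mm from the base axis. Payload 8.5 kg.
Tool frame: the origin (TCP) lies on the centre line of the jaws, within the pads' length; the fingertips stand 11 mm ahead of it and the grasp point (between the pads) lies 8 mm behind it; z points along the fingers, y is the line along which they close (so a half turn about z gives the same grasp; the last joint's range is limited). The gripper opens to 85 mm and grips with 20 to 120 N. Pads are 22 mm wide; open, the fingers measure 114 mm over their backs; the gripper's body (76 mm by 85 mm) begins 54 mm behind the grasp point. The pads swing forward as they close: fully open they stand 13 mm farther back than shut.
Start: joints at [0.984, 0.381, 1.297, -0, 1.464, -0.215], TCP at [199.801, 512.406, 242.322] pointing down, gripper open.
Joint ranges: [-3.11, 3.11], [-0.89, 2.33], [0.22, 2.48], [-1.42, 4.56], [0.17, 2.85], [-2.88, 2.88]. Speed limits (rad/s): [2.39, 2.39, 3.14, 3.14, 3.14, 3.14].

INTERFACE

Orientations are given as a unit quaternion [x, y, z, w].
In Python, from cell import r gives the robot as it stands. The module is installed in compiled form; this text tells all that it offers.
- The arm moves only by the tool step_arm, never from a script. Its argument "motion" is a list of rows, each an object with "slide": the shift along the tool's x, y, z normalised to -1 to 1, where 1 is 0.1 m, a list of three; "dr": the turn, a rotation vector about the tool's x, y, z normalised to -1 to 1, where 1 is 180 degrees, a list of three; "grip": the closure, from -1 (fully open) to 1 (shut). In form: [{"slide": [x, y, z], "dr": [rx, ry, rz], "grip": grip}, ...]. A call has 1 to 20 rows; each row is the pose to reach, as a shift and turn from the pose commanded when the call began, along the tool's axes at that moment, turning the shorter way round; what a row does not reach only later rows make up. A row lasts 1/10 s, in which the tool goes at most 50 mm and 8.59 degrees, less where a joint would pass 70% of its speed; a pose out of reach is approached as far as the arm can. A call with a number of a shift or a turn outside -1 to 1 is refused whole. A call with a gripper value outside its range is refused whole. The fingers move at their own pace and stop on an object; "squeeze" is the grip in N (left out, the last holds). Time passes only in rows, so rows that repeat a pose let the fingers close. It gives the time, the measured TCP pose, the force, the opening and the grip force at its end, in the units of the state.
- r.observe(): the state, without advancing time (a new reading comes with each control period).
- r.camera(name): name is "scene" or "side" or "wrist"; returns (picture, depth): 480x640x3 uint8, blue, green, red; 480x640 float32, mm along the optical axis (not along the pixel's ray), 0 where there is no reading.
- r.camera_params(name): a dict with "intrinsics" (3x3 intrinsics, pixels), "R" (3x3) and "t" (3): a world point X has camera coordinates R X + t. Camera axes: x right, y down, z forward; pixel columns grow to the right and rows downward; lengths in mm; the calibration is good to about 2 mm. The wrist camera is an equidistant fisheye: a pixel r from the principal point sees the ray r / f radians off the axis. A picture is of the moment at which its call begins: read the wrist's pose just before it. camera_params takes no time and is no camera call; for the wrist camera it gives the pose at the moment of the call.
- r.sign_off(): hands the job in; it is judged then, once.
The state is a dict: "t": time; "joints": joint angles; "qd": joint speeds; "effort": joint torques, N m; "ee_pos": TCP position; "ee_rot": TCP orientation; "wrist_force": force on the tool from outside, world axes, zero at the start; "ft_torque": the same for the moment, N m; "opening": opening from 0.0 (shut) to 1.0 (fully open); "grip_force": force on a finger pad.
Only numpy, scipy, OpenCV 4.12 (cv2) and the standard library are available. Lean on these libraries where they do the work, as an engineer would, in place of code of your own. Each camera call takes 0.05 s, during which the arm holds its last target. There are 200 camera calls.

TASK

Pocket one of the analyser's reagent row is already loaded; the black pips on each white tab count the pocket's number, and the pockets may be clipped on in any order. Put the red-capped bottle into pocket two and let go of it, and only then put the blue-capped bottle into pocket three, each standing upright on the pocket's floor, lowered in and not dropped or tipped over. Leave the green-capped bottle, the yellow-capped bottle already in pocket one, and empty pocket four as they are.

Things in the scene. Friction and masses are not known exactly. Their poses are not given: they have to be found in the camera images.
- red_bottle: white reagent bottle with a red screw cap and a red band near its foot: round body 44 mm in diameter up to 76 mm, then a shoulder, cap 34 mm in diameter from 86 mm to the top at 110 mm; about 130 g. Stands loose on the bench. Origin: centre of its underside; z runs up its axis.
- blue_bottle: white reagent bottle with a blue screw cap and a blue band near its foot: round body 44 mm in diameter up to 76 mm, then a shoulder, cap 34 mm in diameter from 86 mm to the top at 110 mm; about 130 g. Stands loose on the bench. Origin: centre of its underside; z runs up its axis.
- green_bottle: white reagent bottle with a green screw cap and a green band near its foot: round body 44 mm in diameter up to 76 mm, then a shoulder, cap 34 mm in diameter from 86 mm to the top at 110 mm; about 130 g. Stands loose on the bench beside the others, not needed now; leave it. Origin: centre of its underside; z runs up its axis.
- loaded_bottle: white reagent bottle with a yellow screw cap and a yellow band near its foot: round body 44 mm in diameter up to 76 mm, then a shoulder, cap 34 mm in diameter from 86 mm to the top at 110 mm; about 130 g. Already standing in pocket one; leave it. Origin: centre of its underside; z runs up its axis.
- row: reagent row: aluminium base plate 312 mm long (its y) by 100 mm (its x), 8 mm thick, fixed to the bench; four square pockets stand on it side by side along its y, 74 mm apart, in any order of their numbers. Origin: on the bench, below the middle of the line of pocket centres; z up, x points to the side that carries the white number tabs (away from the robot).
- pocket1 (a point): centre of the inside floor of pocket one, 14 mm above the bench. The pocket is a grey open-topped square cup, 54 mm by 54 mm inside, 66 mm outside, walls 6 mm thick, rim 30 mm above this point; on its +x side a white tab 26 mm wide, level with the rim, carries 1 black pip that number it. x and y run along its walls (y along the row), z up.
- pocket2 (a point): centre of the inside floor of pocket two, 14 mm above the bench. The pocket is a grey open-topped square cup, 54 mm by 54 mm inside, 66 mm outside, walls 6 mm thick, rim 30 mm above this point; on its +x side a white tab 26 mm wide, level with the rim, carries 2 black pips that number it. x and y run along its walls (y along the row), z up.
- pocket3 (a point): centre of the inside floor of pocket three, 14 mm above the bench. The pocket is a grey open-topped square cup, 54 mm by 54 mm inside, 66 mm outside, walls 6 mm thick, rim 30 mm above this point; on its +x side a white tab 26 mm wide, level with the rim, carries 3 black pips that number it. x and y run along its walls (y along the row), z up.
- pocket4 (a point): centre of the inside floor of pocket four, 14 mm above the bench. The pocket is a grey open-topped square cup, 54 mm by 54 mm inside, 66 mm outside, walls 6 mm thick, rim 30 mm above this point; on its +x side a white tab 26 mm wide, level with the rim, carries 4 black pips that number it. x and y run along its walls (y along the row), z up.
Things that resemble listed ones, but are neither listed nor needed, are in the scene too. Leave any orange look-alike of the loaded_bottle alone.

How it is judged:
By the outcome, as a careful person would: the job done as asked, in the order asked, and still so for the second after the job is handed in, with the robot touching nothing.
It also fails if it takes over 58 s, if anything falls off the work surface, if the arm or the gripper's body presses on something with over 40 N, if the wrist force passes 120 N, or if a joint passes its speed limit or range.

## Working session

There is one attempt and no reset: what is moved stays moved. The work goes in short steps, Python scripts to look and compute and a tool call to move; the robot and the scene stay as the last step left them, time stands still between calls to the robot, and variables do not carry over. Pictures are saved under pics/ and viewed, at most 10 in all, crops included, and the job is handed in when it is done.

Besides the shell and the picture viewer there is one more tool, called after ">>>" as name([rows], argument=value, ...), one row to a line, values as JSON. step_arm: Moves the arm, as the interface text tells. Scaled input: -1 to 1 covers 0.1 m each way for a shift and 180 degrees each way for a turn. Its arguments: {"type":"object","properties":{"motion":{"type":"array","items":{"type":"object","properties":{"slide":{"type":"array","items":{"type":"number","minimum":-1,"maximum":1}},"dr":{"type":"array","items":{"type":"number","minimum":-1,"maximum":1}},"grip":{"type":"number"}}}},"squeeze":{"type":"number"}},"required":["motion"]}

```bash
mkdir -p pics
cat > h.py <<'E'
import numpy as np, cv2
from cell import r
def grab(n):
    p=r.camera_params(n); im,d=r.camera(n); return im,d,p
def cloud(d,p):
    K=np.array(p["intrinsics"]);R=np.array(p["R"]);t=np.array(p["t"])
    v,u=np.mgrid[:480,:640]
    c=np.stack([(u-K[0,2])/K[0,0]*d,(v-K[1,2])/K[1,1]*d,d],-1)
    return (c-t)@R
E
python3 - <<'E'
from h import *
for n in("scene","side"):
    im,d,p=grab(n); cv2.imwrite(f"pics/{n}0.png",im); np.savez(f"{n}0.npz",im=im,d=d,**{k:np.array(v) for k,v in p.items() if k in("intrinsics","R","t")})
    print(n,p)
print(r.observe())
E
```

```text
scene {'intrinsics': array([[445.13698027,   0.        , 318.45708122],
       [  0.        , 445.13698027, 239.90155635],
       [  0.        ,   0.        ,   1.        ]]), 'R': array([[ 0.76726822,  0.6411798 , -0.01370929],
       [ 0.3404874 , -0.42537329, -0.83852602],
       [-0.54347752,  0.63870653, -0.54468905]]), 't': array([-403.66656354, -141.20738005, 1119.2661414 ])}
side {'intrinsics': array([[472.41722974,   0.        , 320.431702  ],
       [  0.        , 472.41722974, 237.21487446],
       [  0.        ,   0.        ,   1.        ]]), 'R': array([[-0.98826241, -0.15128   ,  0.02125503],
       [-0.11395834,  0.63737958, -0.76207661],
       [ 0.10173943, -0.75555386, -0.6471379 ]]), 't': array([557.01999451, 108.02762324, 829.83126846])}
{'t': 0.1, 'joints': array([ 9.83687027e-01,  3.81164168e-01,  1.29814964e+00, -1.47718221e-05,
        1.46359828e+00, -2.15288514e-01]), 'qd': array([ 0.00131406,  0.00027535, -0.00160499,  0.00171912, -0.00018875,
        0.00167605]), 'effort': array([ 3.67034416e-03, -4.49219120e+01, -2.31656438e+01, -1.86440921e-04,
        3.62896200e-03, -1.48705078e-05]), 'ee_pos': array([199.68569453, 512.21296037, 241.76633677]), 'ee_rot': array([ 1.84840494e-01,  9.82768313e-01, -6.10196887e-04, -2.50873516e-04]), 'wrist_force': array([0.10258409, 0.20547204, 0.66309991]), 'ft_torque': array([0.01418648, 0.00378184, 0.03164937]), 'grip_force': 0.0, 'opening': 0.9963749978952585}
```

View pics/scene0.png

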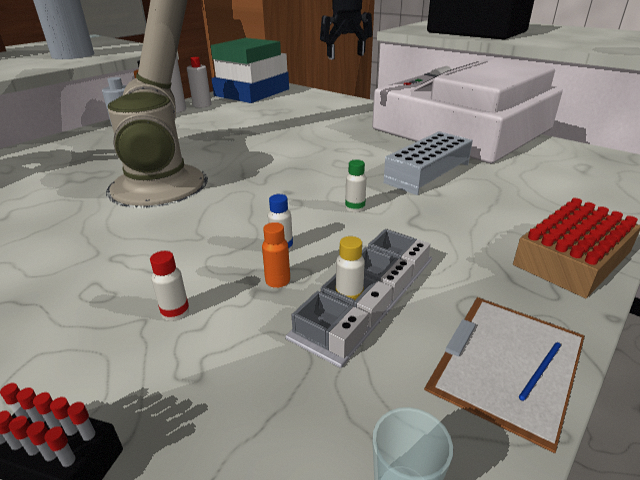

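View pics/side0.png

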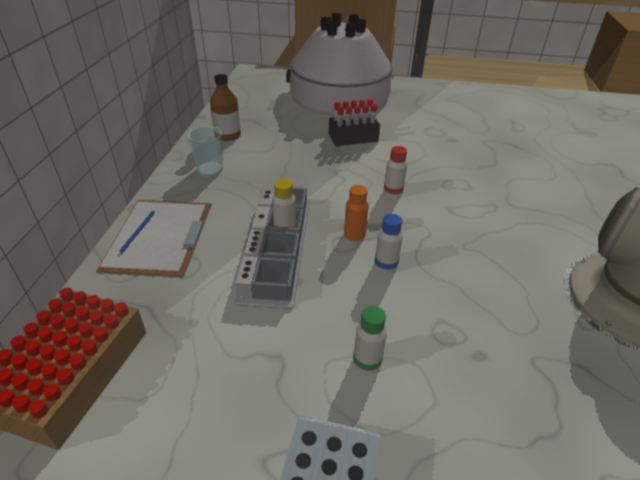

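The scene view shows the red bottle (168,285), blue (280,220), orange look-alike (275,255) and green (355,185). The row starts with the 2-pip pocket at (325,325), then yellow in the 1-pip pocket. The last two tabs need a closer look, so I'll measure and crop.

```bash
cat > m.py <<'E'
from h import *
def load(n):
    z=np.load(f"{n}0.npz"); return z["im"],z["d"],{k:z[k] for k in("intrinsics","R","t")}
H={"red":[(0,4),(176,180)],"orange":[(6,14)],"yellow":[(20,32)],"green":[(50,80)],"blue":[(108,125)]}
def caps(im,d,p):
    P=cloud(d,p); h=cv2.cvtColor(im,cv2.COLOR_BGR2HSV)
    out={}
    for c,rs in H.items():
        m=np.zeros(d.shape,bool)
        for a,b in rs: m|=(h[...,0]>=a)&(h[...,0]<=b)
        m&=(h[...,1]>120)&(h[...,2]>60)&(d>0)&(abs(P[...,2]-110)<5)&(P[...,0]>200)&(P[...,0]<800)&(abs(P[...,1])<500)
        n,l,s,_=cv2.connectedComponentsWithStats(m.astype(np.uint8))
        out[c]=[]
        for i in range(1,n):
            if s[i,4]<25: continue
            q=P[l==i]; q=q[abs(q[:,2]-np.percentile(q[:,2],80))<2.5]
            (cx,cy),rr=cv2.minEnclosingCircle(q[:,:2].astype(np.float32))
            out[c].append(np.round([cx,cy,rr,np.median(q[:,2]),len(q)],1).tolist())
    return out
if __name__=="__main__":
    for n in("scene","side"):
        im,d,p=load(n); P=cloud(d,p); print(n,caps(im,d,p))
        # rims + tabs at z=44: top-surface points near the row
        m=(abs(P[...,2]-44)<4)&(P[...,0]>300)&(P[...,0]<800)&(abs(P[...,1])<400)&(d>0)
        m=cv2.morphologyEx(m.astype(np.uint8),cv2.MORPH_CLOSE,np.ones((9,9)))
        k,l,s,_=cv2.connectedComponentsWithStats(m)
        i=1+np.argmax(s[1:,4]); q=P[(l==i)&(abs(P[...,2]-44)<4)]
        print("rim",len(q),cv2.minAreaRect(q[:,:2].astype(np.float32)),np.median(q[:,2]))
        # base plate at z=8
        box=s[i]; x,y,w,hh=box[:4]; print("box",box)
    im,d,p=load("scene"); a=cv2.resize(im[220:370,280:450],None,fx=3.5,fy=3.5,interpolation=3)[:,:]
    im,d,p=load("side"); b=cv2.resize(im[170:320,230:320],None,fx=2.3,fy=3.5,interpolation=3)
    cv2.imwrite("pics/crop.png",np.hstack([a,b])[:600,:800])
E
python3 m.py
```

```text
scene {'red': [[438.5, -254.9, 17.1, 109.6, 224.0]], 'orange': [[508.8, -92.3, 17.0, 109.8, 169.0]], 'yellow': [[647.1, -68.0, 15.6, 112.9, 51.0]], 'green': [[461.4, 203.8, 15.4, 110.3, 74.0]], 'blue': [[442.5, -14.1, 16.0, 110.0, 118.0]]}
rim 3693 ((653.879638671875, -26.845306396484375), (93.5831298828125, 290.86163330078125), 4.597252368927002) 43.7901622780934
box [ 292  228  139  114 4338]
side {'red': [[438.3, -250.8, 17.7, 108.0, 96.0]], 'orange': [[507.4, -87.7, 17.2, 108.1, 145.0]], 'yellow': [[643.6, -54.5, 14.7, 113.4, 33.0]], 'green': [[460.7, 210.1, 15.6, 108.4, 299.0]], 'blue': [[442.9, -8.5, 16.1, 108.3, 171.0]]}
rim 2386 ((654.6965942382812, -24.337066650390625), (92.30220031738281, 291.6134948730469), 4.731452941894531) 42.10292465061707
box [ 236  186   71  102 2921]
```

View pics/crop.png

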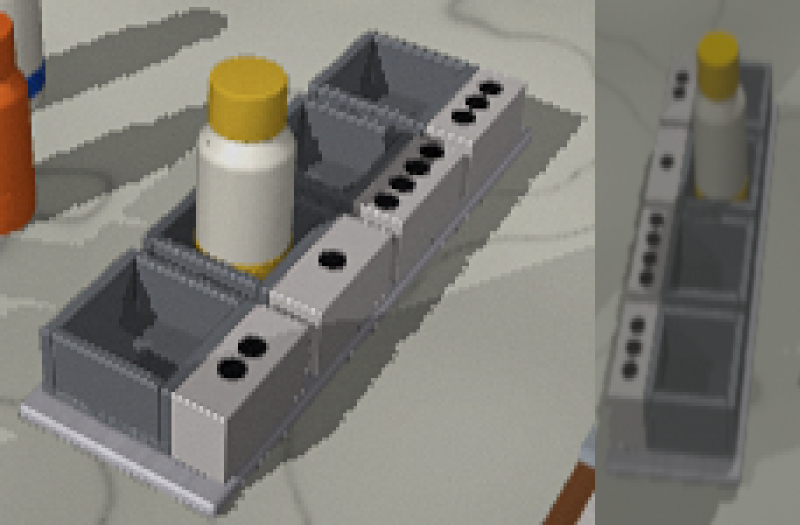

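Tab order along the row from −y to +y is 2, 1, 4, 3. The row yaw is about 4.7° and its centre about (641,−26). That puts pocket 2 near (650,−137) and pocket 3 near (632,85), with tool y to be aligned with row x. I'll start the transit towards red.

>>> step_arm([
  {"slide": [-0.8,-1,0],"dr": [0,0,0],"grip": -1},
  {"slide": [-0.8,-1,0],"dr": [0,0,0],"grip": -1},
  {"slide": [-0.8,-1,0],"dr": [0,0,0],"grip": -1},
])

```text
t: 0.4
ee_pos: [238.0, 387.6, 242.0]
ee_rot: [0.185, 0.983, -0.001, -0.0]
wrist_force: [0.9, 0.6, -0.2]
opening: 1.0
grip_force: 0.0
```

```bash
cat > plan.py <<'E'
import sys,numpy as np
from scipy.spatial.transform import Rotation as Ro
from cell import r
# usage: plan.py x y z yaw_deg(of tool y)
x,y,z,a=map(float,sys.argv[1:5]); s=r.observe()
R0=Ro.from_quat(s["ee_rot"]).as_matrix(); a=np.radians(a)
ty=np.array([np.cos(a),np.sin(a),0]); tz=np.array([0,0,-1.]); R1=np.stack([np.cross(ty,tz),ty,tz],1)
print("t",round(s["t"],2),"at",s["ee_pos"].round(1),"yaw",round(float(np.degrees(np.arctan2(R0[1,1],R0[0,1]))),2),"F",s["wrist_force"].round(1),"j",s["joints"].round(2),"open",round(float(s["opening"]),3))
print("slide",(R0.T@(np.array([x,y,z])-s["ee_pos"])/100).round(3),"dr",(Ro.from_matrix(R0.T@R1).as_rotvec()/np.pi).round(4))
E
python3 plan.py 438.4 -253 242 4.65
```

```text
t 0.4 at [238.  387.6 242. ] yaw 68.66 F [ 0.9  0.6 -0.2] j [ 0.76  0.21  1.54 -0.    1.39 -0.44] open 1.0
slide [-4.198 -5.238  0.007] dr [-4.000e-04  2.000e-04  3.556e-01]
```

>>> step_arm([
  {"slide": [-0.8,-1,0],"dr": [0,0,0],"grip": -1},
  {"slide": [-0.8,-1,0],"dr": [0,0,0],"grip": -1},
  {"slide": [-0.8,-1,0],"dr": [0,0,0],"grip": -1},
])

```text
t: 0.7
ee_pos: [276.3, 265.5, 242.2]
ee_rot: [0.185, 0.983, -0.0, -0.0]
wrist_force: [0.2, 0.7, 0.5]
opening: 1.002
grip_force: 0.0
```

>>> step_arm([
  {"slide": [-0.8,-1,0],"dr": [0,0,0],"grip": -1},
  {"slide": [-0.8,-1,0],"dr": [0,0,0],"grip": -1},
  {"slide": [-0.8,-1,0],"dr": [0,0,0],"grip": -1},
])

```text
t: 1.0
ee_pos: [314.7, 143.3, 242.3]
ee_rot: [0.186, 0.983, -0.0, 0.0]
wrist_force: [0.2, 0.7, 0.4]
opening: 1.001
grip_force: 0.0
```

>>> step_arm([
  {"slide": [-0.8,-1,0],"dr": [0,0,0.356],"grip": -1},
  {"slide": [-0.8,-1,0],"dr": [0,0,0.356],"grip": -1},
  {"slide": [-0.8,-1,0],"dr": [0,0,0.356],"grip": -1},
  {"slide": [-0.8,-1,0],"dr": [0,0,0.356],"grip": -1},
  {"slide": [-0.8,-1,0],"dr": [0,0,0.356],"grip": -1},
  {"slide": [-0.8,-1,0],"dr": [0,0,0.356],"grip": -1},
  {"slide": [-0.8,-1,0],"dr": [0,0,0.356],"grip": -1},
  {"slide": [-0.8,-1,0],"dr": [0,0,0.356],"grip": -1},
  {"slide": [-0.8,-1,0],"dr": [0,0,0.356],"grip": -1},
  {"slide": [-0.8,-1,0],"dr": [0,0,0.356],"grip": -1},
])

```text
t: 2.0
ee_pos: [352.5, 23.5, 242.2]
ee_rot: [0.677, 0.736, -0.0, -0.0]
wrist_force: [-0.5, 0.5, -0.7]
opening: 0.999
grip_force: 0.0
```

```bash
python3 plan.py 438.4 -253 242 4.65
python3 - <<'E'
from h import *
im,d,p=grab("wrist"); cv2.imwrite("pics/w1.png",im); np.savez("w1.npz",im=im,d=d,**{k:np.array(v) for k,v in p.items() if k in("intrinsics","R","t")}); print(p)
E
```

```text
t 2.0 at [352.5  23.5 242.2] yaw 4.74 F [-0.5  0.5 -0.7] j [-0.27  0.03  1.77  0.    1.35 -0.36] open 0.999
slide [-2.827e+00  6.280e-01  2.000e-03] dr [-0.0001 -0.      0.0005]
{'intrinsics': array([[371.64829954,   0.        , 318.80886451],
       [  0.        , 371.64829954, 241.44406332],
       [  0.        ,   0.        ,   1.        ]]), 'R': array([[ 9.96642749e-01,  8.18685834e-02,  8.75386924e-04],
       [ 7.73101575e-02, -9.44561910e-01,  3.19101768e-01],
       [ 2.69512668e-02, -3.17962787e-01, -9.47720051e-01]]), 't': array([-352.52364636,  -46.9249829 ,  377.34958581])}
```

View pics/w1.png

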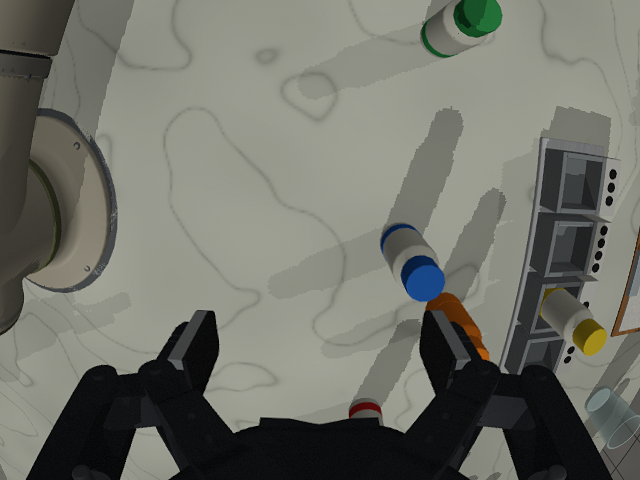

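The wrist view confirms pip order 3, 4, 1, 2 from the top (+y) down, with the blue cap at (425,280). I'll measure with this camera too and keep moving.

```bash
cat >> h.py <<'E'
def fcloud(d,p):
    K=np.array(p["intrinsics"]);R=np.array(p["R"]);t=np.array(p["t"])
    v,u=np.mgrid[:480,:640]; x=u-K[0,2]; y=v-K[1,2]; q=np.hypot(x,y)+1e-9; th=q/K[0,0]
    s=np.tan(np.minimum(th,1.5))/q
    c=np.stack([x*s*d,y*s*d,d],-1); return (c-t)@R
E
cat > w.py <<'E'
import sys; from h import *; import m
def wrist(im,d,p):
    m.cloud=fcloud; print({k:v for k,v in m.caps(im,d,p).items() if v})
    P=fcloud(d,p); k=(abs(P[...,2]-44)<4)&(P[...,0]>560)&(P[...,0]<760)&(abs(P[...,1]+26)<200)&(d>0)
    k,l,s,_=cv2.connectedComponentsWithStats(cv2.morphologyEx(k.astype(np.uint8),cv2.MORPH_CLOSE,np.ones((9,9))))
    if len(s)<2: return
    i=1+np.argmax(s[1:,4]); q=P[(l==i)&(abs(P[...,2]-44)<4)]
    print("rim",len(q),cv2.minAreaRect(q[:,:2].astype(np.float32)),"z",np.median(q[:,2]))
    a=np.radians(4.65); R=np.array([[np.cos(a),np.sin(a)],[-np.sin(a),np.cos(a)]])
    o=(q[:,:2]-[641.3,-26.6])@R.T   # row frame, about first estimate
    print("row-frame extents x",np.percentile(o[:,0],[1,99]).round(1),"y",np.percentile(o[:,1],[.5,99.5]).round(1))
    # empty-pocket interiors: no rim-level points; edges of the inside near each pocket centre
    for n,yc in(("2",-111),("4",37),("3",111)):
        e=o[(abs(o[:,1]-yc)<15)]; f=o[(abs(o[:,0])<15)]
        xs=e[:,0]; ys=f[:,1]-yc
        g=lambda v,lo,hi:(np.nan if not ((v>lo)&(v<hi)).any() else v[(v>lo)&(v<hi)])
        print(n,"inner x",np.round([np.max(g(xs,-40,-15)),np.min(g(xs,15,40))],1),"inner y",np.round([np.max(g(ys,-37,-15)),np.min(g(ys,15,37))],1))
if __name__=="__main__":
    if len(sys.argv)>1:
        z=np.load(sys.argv[1]); wrist(z["im"],z["d"],z)
    else: wrist(*grab("wrist"))
E
python3 w.py w1.npz
```

```text
{'orange': [[513.6, -81.9, 10.7, 109.3, 101.0]], 'yellow': [[639.7, -62.7, 16.2, 112.5, 101.0]], 'green': [[459.5, 205.9, 16.8, 109.1, 996.0]], 'blue': [[440.8, -12.1, 16.9, 109.1, 624.0]]}
rim 5630 ((653.1943969726562, -27.26123046875), (94.36515808105469, 286.8907775878906), 4.633371353149414) z 43.38026332122577
row-frame extents x [-34.4  57.1] y [-141.1  141.1]
2 inner x [-27.2  25.1] inner y [ nan 25.3]
4 inner x [-27.7  25.2] inner y [-28.1  25.1]
3 inner x [-27.1  24.7] inner y [-28.5  25.1]
```

>>> step_arm([
  {"slide": [-1,0.6,0],"dr": [0,0,0],"grip": -1},
  {"slide": [-1,0.6,0],"dr": [0,0,0],"grip": -1},
  {"slide": [-1,0.6,0],"dr": [0,0,0],"grip": -1},
])

```text
t: 2.35
ee_pos: [422.4, -74.4, 242.1]
ee_rot: [0.678, 0.735, -0.0, 0.0]
wrist_force: [0.3, -0.0, -0.2]
opening: 1.007
grip_force: 0.0
```

>>> step_arm([
  {"slide": [-1,0,0],"dr": [0,0,0],"grip": -1},
  {"slide": [-1,0,0],"dr": [0,0,0],"grip": -1},
  {"slide": [-1,0,0],"dr": [0,0,0],"grip": -1},
])

```text
t: 2.65
ee_pos: [428.8, -175.5, 241.8]
ee_rot: [0.679, 0.734, -0.0, 0.0]
wrist_force: [1.5, -0.3, -0.0]
opening: 0.999
grip_force: 0.0
```

>>> step_arm([
  {"slide": [-1,0,0],"dr": [0,0,0],"grip": -1},
  {"slide": [-1,0,0],"dr": [0,0,0],"grip": -1},
  {"slide": [-1,0,0],"dr": [0,0,0],"grip": -1},
  {"slide": [-1,0,0],"dr": [0,0,0],"grip": -1},
])

```text
t: 3.05
ee_pos: [436.4, -270.7, 241.8]
ee_rot: [0.678, 0.735, 0.0, -0.001]
wrist_force: [-0.0, 0.7, 0.4]
opening: 1.003
grip_force: 0.0
```

```bash
python3 plan.py 438.4 -253 242 4.65; python3 w.py
```

```text
t 3.05 at [ 436.4 -270.7  241.8] yaw 4.59 F [-0.   0.7  0.4] j [-0.79  0.32  1.4   0.    1.43 -0.87] open 1.003
slide [ 0.175  0.035 -0.001] dr [-0.0002 -0.0004 -0.0003]
{'red': [[436.3, -255.0, 16.7, 109.1, 1514.0]], 'orange': [[507.2, -92.1, 16.7, 109.1, 553.0]], 'yellow': [[640.6, -66.7, 16.7, 112.9, 127.0]]}
rim 4017 ((658.9512329101562, -92.60584259033203), (94.56495666503906, 158.55889892578125), 4.612514972686768) z 43.224836216219686
row-frame extents x [-34.   57.4] y [-146.2    6.7]
2 inner x [-27.6  24.9] inner y [-29.4  24.2]
4 inner x [nan nan] inner y [nan nan]
3 inner x [nan nan] inner y [nan nan]
```

Red is at (436.4,−254.8) by wrist and scene. With the refined row centre of (640.2,−28.6), pocket 2 is (649.2,−139.2) and pocket 3 is (631.2,82). Next I descend on red.

>>> step_arm([
  {"slide": [0.16,0.014,0.4],"dr": [0,0,0],"grip": -1},
  {"slide": [0.16,0.014,0.8],"dr": [0,0,0],"grip": -1},
  {"slide": [0.16,0.014,0.84],"dr": [0,0,0],"grip": -1},
  {"slide": [0.16,0.014,0.84],"dr": [0,0,0],"grip": -1},
  {"slide": [0.16,0.014,0.84],"dr": [0,0,0],"grip": -1},
])

```text
t: 3.6
ee_pos: [437.5, -255.0, 160.3]
ee_rot: [0.678, 0.735, -0.0, 0.002]
wrist_force: [0.5, -0.8, 0.3]
opening: 1.004
grip_force: 0.0
```

```bash
python3 plan.py 436.4 -254.8 58 4.65
```

```text
t 3.6 at [ 437.5 -255.   160.3] yaw 4.65 F [ 0.5 -0.8  0.3] j [-0.76  0.38  1.55  0.    1.2  -0.84] open 1.004
slide [ 0.005 -0.013  1.023] dr [0.0007 0.0008 0.    ]
```

>>> step_arm([
  {"slide": [0,-0.01,0.25],"dr": [0,0,0],"grip": -1},
  {"slide": [0,-0.01,0.5],"dr": [0,0,0],"grip": -1},
  {"slide": [0,-0.01,0.75],"dr": [0,0,0],"grip": -1},
  {"slide": [0,-0.01,1],"dr": [0,0,0],"grip": -1},
  {"slide": [0,-0.01,1],"dr": [0,0,0],"grip": -1},
  {"slide": [0,-0.01,1],"dr": [0,0,0],"grip": -1},
  {"slide": [0,-0.01,1],"dr": [0,0,0],"grip": -1},
])

```text
t: 4.3
ee_pos: [436.5, -255.5, 60.2]
ee_rot: [0.678, 0.735, -0.0, 0.002]
wrist_force: [1.1, -0.5, 0.5]
opening: 1.007
grip_force: 0.0
```

>>> step_arm([
  {"slide": [0,0,0],"dr": [0,0,0],"grip": 0.5},
  {"slide": [0,0,0],"dr": [0,0,0],"grip": 0.5},
  {"slide": [0,0,0],"dr": [0,0,0],"grip": 0.5},
  {"slide": [0,0,0],"dr": [0,0,0],"grip": 0.5},
  {"slide": [0,0,0],"dr": [0,0,0],"grip": 0.5},
  {"slide": [0,0,0],"dr": [0,0,0],"grip": 0.5},
  {"slide": [0,0,0],"dr": [0,0,0],"grip": 0.5},
  {"slide": [0,0,0],"dr": [0,0,0],"grip": 0.5},
  {"slide": [0,0,0],"dr": [0,0,0],"grip": 0.5},
  {"slide": [0,0,0],"dr": [0,0,0],"grip": 0.5},
], squeeze=35)

```text
t: 5.3
ee_pos: [436.0, -255.0, 59.0]
ee_rot: [0.678, 0.735, 0.0, 0.001]
wrist_force: [0.7, 0.5, 5.6]
opening: 0.499
grip_force: 35.1
```

```bash
python3 plan.py 436.4 -254.8 58 4.65
```

```text
t 5.3 at [ 436. -255.   59.] yaw 4.62 F [0.7 0.5 5.6] j [-0.76  0.52  1.68  0.    0.94 -0.84] open 0.499
slide [0.002 0.004 0.01 ] dr [ 0.0003  0.0003 -0.0002]
```

>>> step_arm([
  {"slide": [0,0,-0.2],"dr": [0,0,0],"grip": 0.5},
  {"slide": [0,0,-0.5],"dr": [0,0,0],"grip": 0.5},
  {"slide": [0,0,-0.8],"dr": [0,0,0],"grip": 0.5},
  {"slide": [0,0,-1],"dr": [0,0,0],"grip": 0.5},
  {"slide": [0,0,-1],"dr": [0,0,0],"grip": 0.5},
  {"slide": [0,0,-1],"dr": [0,0,0],"grip": 0.5},
])

```text
t: 5.9
ee_pos: [435.4, -254.4, 157.6]
ee_rot: [0.678, 0.735, 0.0, -0.0]
wrist_force: [-1.0, -0.1, -1.9]
opening: 0.506
grip_force: 36.3
```

>>> step_arm([
  {"slide": [0.1,0.3,0],"dr": [0,0,0],"grip": 0.5},
  {"slide": [0.3,0.6,0],"dr": [0,0,0],"grip": 0.5},
  {"slide": [0.5,0.9,0],"dr": [0,0,0],"grip": 0.5},
  {"slide": [0.5,1,0],"dr": [0,0,0],"grip": 0.5},
])

```text
t: 6.3
ee_pos: [532.6, -194.2, 156.3]
ee_rot: [0.677, 0.736, 0.0, -0.002]
wrist_force: [0.4, -0.5, -2.1]
opening: 0.501
grip_force: 36.3
```

>>> step_arm([
  {"slide": [0.1,0.3,0],"dr": [0,0,0],"grip": 0.5},
  {"slide": [0.3,0.6,0],"dr": [0,0,0],"grip": 0.5},
  {"slide": [0.45,0.9,0],"dr": [0,0,0],"grip": 0.5},
  {"slide": [0.48,1,0],"dr": [0,0,0],"grip": 0.5},
  {"slide": [0.48,1,0],"dr": [0,0,0],"grip": 0.5},
  {"slide": [0.48,1,0],"dr": [0,0,0],"grip": 0.5},
])

```text
t: 6.9
ee_pos: [626.1, -141.8, 157.4]
ee_rot: [0.678, 0.735, -0.001, -0.001]
wrist_force: [0.0, 0.7, -0.8]
opening: 0.5
grip_force: 36.4
```

```bash
python3 plan.py 649.2 -139.2 159 4.65; python3 w.py
```

```text
t 6.9 at [ 626.1 -141.8  157.4] yaw 4.58 F [ 0.   0.7 -0.8] j [-0.41  0.61  1.15 -0.    1.38 -0.49] open 0.5
slide [ 0.007  0.232 -0.017] dr [-0.0007 -0.0002 -0.0004]
{'red': [[625.8, -131.3, 19.6, 113.3, 175.0]], 'orange': [[512.2, -89.9, 15.7, 107.3, 193.0]], 'blue': [[444.8, -13.8, 16.2, 107.3, 193.0]]}
rim 6240 ((656.76025390625, -64.4443359375), (92.48249053955078, 66.27526092529297), 4.51715612411499) z 43.08870688690941
row-frame extents x [-33.1  57.6] y [-71.8  -6.2]
2 inner x [nan nan] inner y [nan nan]
4 inner x [nan nan] inner y [nan nan]
3 inner x [nan nan] inner y [nan nan]
```

>>> step_arm([
  {"slide": [0,0.2,0],"dr": [0,0,0],"grip": 0.5},
  {"slide": [0,0.23,0],"dr": [0,0,0],"grip": 0.5},
  {"slide": [0,0.23,0.1],"dr": [0,0,0],"grip": 0.5},
  {"slide": [0,0.23,0.2],"dr": [0,0,0],"grip": 0.5},
  {"slide": [0,0.23,0.3],"dr": [0,0,0],"grip": 0.5},
  {"slide": [0,0.23,0.3],"dr": [0,0,0],"grip": 0.5},
  {"slide": [0,0.23,0.3],"dr": [0,0,0],"grip": 0.5},
])

```text
t: 7.65
ee_pos: [649.8, -139.1, 128.1]
ee_rot: [0.678, 0.735, -0.0, -0.0]
wrist_force: [0.2, 0.9, -1.9]
opening: 0.5
grip_force: 36.4
```

```bash
python3 plan.py 649.2 -139.2 73 4.65
python3 - <<'E'
from h import *
a=grab("scene")[0][180:380,250:450]; b=grab("side")[0][130:280,220:320]
cv2.imwrite("pics/chk1.png",np.hstack([cv2.resize(a,(500,500)),cv2.resize(b,(300,500))]))
E
```

```text
t 7.65 at [ 649.8 -139.1  128.1] yaw 4.61 F [ 0.2  0.9 -1.9] j [-0.39  0.67  1.12 -0.    1.35 -0.47] open 0.5
slide [-0.    -0.006  0.551] dr [-0.0002 -0.0001 -0.0002]
```

View pics/chk1.png

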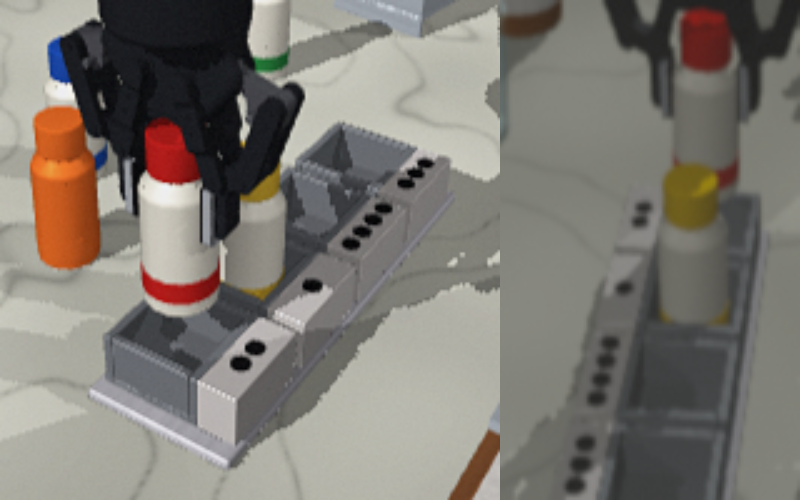

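The red bottle hangs upright over the 2-pip pocket, with its foot at (180,300) in the left crop. I'll lower it.

>>> step_arm([
  {"slide": [0,0,0.1],"dr": [0,0,0],"grip": 0.5},
  {"slide": [0,0,0.2],"dr": [0,0,0],"grip": 0.5},
  {"slide": [0,0,0.3],"dr": [0,0,0],"grip": 0.5},
  {"slide": [0,0,0.4],"dr": [0,0,0],"grip": 0.5},
  {"slide": [0,0,0.47],"dr": [0,0,0],"grip": 0.5},
  {"slide": [0,0,0.47],"dr": [0,0,0],"grip": 0.5},
  {"slide": [0,0,0.47],"dr": [0,0,0],"grip": 0.5},
])

```text
t: 8.45
ee_pos: [650.2, -139.1, 81.4]
ee_rot: [0.678, 0.735, 0.0, 0.0]
wrist_force: [0.6, 0.7, -1.7]
opening: 0.506
grip_force: 36.4
```

```bash
python3 plan.py 649.2 -139.2 73 4.65
```

```text
t 8.45 at [ 650.2 -139.1   81.4] yaw 4.62 F [ 0.6  0.7 -1.7] j [-0.39  0.72  1.17  0.    1.25 -0.47] open 0.506
slide [ 0.    -0.01   0.084] dr [ 0.0001  0.     -0.0002]
```

>>> step_arm([
  {"slide": [0,-0.01,0.03],"dr": [0,0,0],"grip": 0.5},
  {"slide": [0,-0.01,0.05],"dr": [0,0,0],"grip": 0.5},
  {"slide": [0,-0.01,0.07],"dr": [0,0,0],"grip": 0.5},
  {"slide": [0,-0.01,0.08],"dr": [0,0,0],"grip": 0.5},
  {"slide": [0,-0.01,0.08],"dr": [0,0,0],"grip": 0.5},
  {"slide": [0,-0.01,0.08],"dr": [0,0,0],"grip": 0.5},
])

```text
t: 9.05
ee_pos: [649.1, -139.2, 73.4]
ee_rot: [0.678, 0.735, 0.0, 0.0]
wrist_force: [0.2, 0.1, -1.4]
opening: 0.499
grip_force: 36.5
```

Not yet in contact, so I'll ease down further.

>>> step_arm([
  {"slide": [0,0,0.01],"dr": [0,0,0],"grip": 0.5},
  {"slide": [0,0,0.01],"dr": [0,0,0],"grip": 0.5},
  {"slide": [0,0,0.01],"dr": [0,0,0],"grip": 0.5},
])

```text
t: 9.35
ee_pos: [649.3, -139.3, 73.0]
ee_rot: [0.678, 0.735, 0.0, 0.0]
wrist_force: [-1.9, 0.3, 5.1]
opening: 0.499
grip_force: 36.9
```

Contact is at about 5 N. Release, then rise.

>>> step_arm([
  {"slide": [0,0,0],"dr": [0,0,0],"grip": -0.6},
  {"slide": [0,0,0],"dr": [0,0,0],"grip": -0.6},
  {"slide": [0,0,0],"dr": [0,0,0],"grip": -0.6},
  {"slide": [0,0,0],"dr": [0,0,0],"grip": -0.6},
  {"slide": [0,0,0],"dr": [0,0,0],"grip": -0.6},
  {"slide": [0,0,0],"dr": [0,0,0],"grip": -0.6},
])

```text
t: 9.95
ee_pos: [649.1, -139.2, 72.2]
ee_rot: [0.678, 0.735, -0.0, -0.0]
wrist_force: [0.0, 0.3, -0.2]
opening: 0.798
grip_force: 0.0
```

>>> step_arm([
  {"slide": [0,0,-0.2],"dr": [0,0,0],"grip": -0.6},
  {"slide": [0,0,-0.5],"dr": [0,0,0],"grip": -0.6},
  {"slide": [0,0,-0.8],"dr": [0,0,0],"grip": -0.6},
  {"slide": [0,0,-1],"dr": [0,0,0],"grip": -1},
  {"slide": [0,0,-1],"dr": [0,0,0],"grip": -1},
  {"slide": [0,0,-1],"dr": [0,0,0],"grip": -1},
])

```text
t: 10.55
ee_pos: [648.9, -139.1, 171.8]
ee_rot: [0.678, 0.735, -0.0, -0.0]
wrist_force: [0.1, -1.2, -0.2]
opening: 1.0
grip_force: 0.0
```

```bash
python3 plan.py 441 -12.5 242 4.65
python3 - <<'E'
from h import *
import m
g=grab("scene"); print(m.caps(*g)); a=g[0][180:380,250:450]; b=grab("side")[0][130:280,220:320]
cv2.imwrite("pics/chk2.png",np.hstack([cv2.resize(a,(500,500)),cv2.resize(b,(300,500))]))
E
```

```text
t 10.55 at [ 648.9 -139.1  171.8] yaw 4.62 F [ 0.1 -1.2 -0.2] j [-0.39  0.63  1.06  0.    1.45 -0.47] open 1.0
slide [ 1.429 -1.97  -0.701] dr [-0.0001 -0.0001 -0.0002]
{'red': [[653.0, -142.9, 15.9, 112.7, 66.0]], 'orange': [[509.1, -92.4, 16.4, 109.8, 169.0]], 'yellow': [[648.1, -69.3, 15.6, 112.7, 53.0]], 'green': [[461.8, 203.4, 15.3, 110.3, 72.0]], 'blue': [[440.8, -14.9, 16.7, 110.0, 74.0]]}
```

View pics/chk2.png

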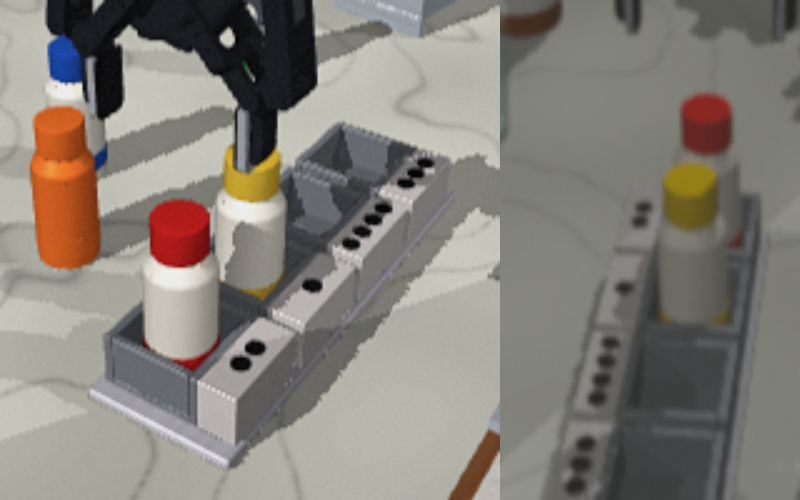

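Red stands upright in the 2-pip pocket, cap at (180,232) in the left crop, and is free of the gripper. Next is blue.

>>> step_arm([
  {"slide": [0.3,-0.4,-0.1],"dr": [0,0,0],"grip": -1},
  {"slide": [0.6,-0.8,-0.2],"dr": [0,0,0],"grip": -1},
  {"slide": [0.7,-1,-0.3],"dr": [0,0,0],"grip": -1},
])

```text
t: 10.95
ee_pos: [540.7, -75.3, 201.2]
ee_rot: [0.678, 0.735, -0.001, -0.002]
wrist_force: [0.4, 0.0, 0.5]
opening: 1.003
grip_force: 0.0
```

>>> step_arm([
  {"slide": [0.3,-0.4,0],"dr": [0,0,0],"grip": -1},
  {"slide": [0.6,-0.8,0],"dr": [0,0,0],"grip": -1},
  {"slide": [0.7,-0.97,0],"dr": [0,0,0],"grip": -1},
  {"slide": [0.7,-0.97,0],"dr": [0,0,0],"grip": -1},
  {"slide": [0.7,-0.97,0],"dr": [0,0,0],"grip": -1},
  {"slide": [0.7,-0.97,0],"dr": [0,0,0],"grip": -1},
])

```text
t: 11.55
ee_pos: [442.4, -16.1, 201.9]
ee_rot: [0.678, 0.735, -0.0, -0.0]
wrist_force: [0.5, -0.4, 0.7]
opening: 0.999
grip_force: 0.0
```

```bash
python3 plan.py 440.8 -13 58.5 4.65; python3 w.py
```

```text
t 11.55 at [442.4 -16.1 201.9] yaw 4.59 F [ 0.5 -0.4  0.7] j [-0.31  0.23  1.65 -0.    1.26 -0.39] open 0.999
slide [ 0.032 -0.014  1.434] dr [-0.0001 -0.     -0.0004]
{'orange': [[505.5, -87.5, 16.0, 108.5, 197.0], [506.8, -83.4, 7.8, 109.2, 41.0]], 'yellow': [[640.1, -62.6, 16.1, 112.6, 145.0]], 'blue': [[440.5, -10.9, 16.4, 108.9, 371.0], [448.6, -10.0, 8.8, 109.0, 93.0], [438.8, -19.9, 4.0, 108.8, 25.0]]}
rim 8846 ((653.1690673828125, -23.993087768554688), (94.3017807006836, 281.0691223144531), 4.565165042877197) z 43.294720168533985
row-frame extents x [-34.   57.2] y [-126.2  141.6]
2 inner x [-15.5  25.5] inner y [nan 15.]
4 inner x [-27.6  24.9] inner y [-28.5  25.2]
3 inner x [-27.   25.1] inner y [-28.8  24.7]
```

>>> step_arm([
  {"slide": [0.03,-0.014,0.2],"dr": [0,0,0],"grip": -1},
  {"slide": [0.03,-0.014,0.45],"dr": [0,0,0],"grip": -1},
  {"slide": [0.03,-0.014,0.45],"dr": [0,0,0],"grip": -1},
  {"slide": [0.03,-0.014,0.45],"dr": [0,0,0],"grip": -1},
])

```text
t: 12.0
ee_pos: [440.4, -13.0, 157.5]
ee_rot: [0.678, 0.735, -0.0, -0.0]
wrist_force: [0.5, 0.2, -0.1]
opening: 1.001
grip_force: 0.0
```

>>> step_arm([
  {"slide": [0,0,0.25],"dr": [0,0,0],"grip": -1},
  {"slide": [0,0,0.5],"dr": [0,0,0],"grip": -1},
  {"slide": [0,0,0.75],"dr": [0,0,0],"grip": -1},
  {"slide": [0,0,0.98],"dr": [0,0,0],"grip": -1},
  {"slide": [0,0,0.98],"dr": [0,0,0],"grip": -1},
  {"slide": [0,0,0.98],"dr": [0,0,0],"grip": -1},
  {"slide": [0,0,0.98],"dr": [0,0,0],"grip": -1},
])

```text
t: 12.7
ee_pos: [440.8, -12.9, 60.7]
ee_rot: [0.678, 0.735, 0.001, 0.001]
wrist_force: [-0.5, -0.1, 0.3]
opening: 0.998
grip_force: 0.0
```

>>> step_arm([
  {"slide": [0,0,0],"dr": [0,0,0],"grip": 0.5},
  {"slide": [0,0,0],"dr": [0,0,0],"grip": 0.5},
  {"slide": [0,0,0],"dr": [0,0,0],"grip": 0.5},
  {"slide": [0,0,0],"dr": [0,0,0],"grip": 0.5},
  {"slide": [0,0,0],"dr": [0,0,0],"grip": 0.5},
  {"slide": [0,0,0],"dr": [0,0,0],"grip": 0.5},
  {"slide": [0,0,0],"dr": [0,0,0],"grip": 0.5},
  {"slide": [0,0,0],"dr": [0,0,0],"grip": 0.5},
  {"slide": [0,0,0],"dr": [0,0,0],"grip": 0.5},
  {"slide": [0,0,0],"dr": [0,0,0],"grip": 0.5},
], squeeze=35)

```text
t: 13.7
ee_pos: [440.3, -12.7, 59.9]
ee_rot: [0.678, 0.735, 0.0, 0.001]
wrist_force: [-0.0, -0.1, 6.4]
opening: 0.503
grip_force: 34.7
```

```bash
python3 plan.py 631.2 82 159 4.65
```

```text
t 13.7 at [440.3 -12.7  59.9] yaw 4.62 F [-0.  -0.1  6.4] j [-0.3   0.44  1.85  0.    0.85 -0.38] open 0.503
slide [ 0.79   1.981 -0.988] dr [ 0.0004  0.0002 -0.0002]
```

>>> step_arm([
  {"slide": [0,0,-0.2],"dr": [0,0,0],"grip": 0.5},
  {"slide": [0,0,-0.5],"dr": [0,0,0],"grip": 0.5},
  {"slide": [0,0,-0.8],"dr": [0,0,0],"grip": 0.5},
  {"slide": [0,0,-1],"dr": [0,0,0],"grip": 0.5},
  {"slide": [0,0,-1],"dr": [0,0,0],"grip": 0.5},
  {"slide": [0,0,-1],"dr": [0,0,0],"grip": 0.5},
])

```text
t: 14.3
ee_pos: [439.5, -12.5, 158.9]
ee_rot: [0.678, 0.735, -0.0, -0.0]
wrist_force: [0.2, -0.1, -1.5]
opening: 0.498
grip_force: 36.1
```

>>> step_arm([
  {"slide": [0.1,0.3,0],"dr": [0,0,0],"grip": 0.5},
  {"slide": [0.25,0.6,0],"dr": [0,0,0],"grip": 0.5},
  {"slide": [0.4,0.9,0],"dr": [0,0,0],"grip": 0.5},
  {"slide": [0.4,1,0],"dr": [0,0,0],"grip": 0.5},
])

```text
t: 14.7
ee_pos: [537.6, 36.8, 157.4]
ee_rot: [0.677, 0.736, -0.0, -0.001]
wrist_force: [-0.7, -1.2, -0.7]
opening: 0.504
grip_force: 36.1
```

>>> step_arm([
  {"slide": [0.1,0.3,0],"dr": [0,0,0],"grip": 0.5},
  {"slide": [0.25,0.6,0],"dr": [0,0,0],"grip": 0.5},
  {"slide": [0.37,0.85,0],"dr": [0,0,0],"grip": 0.5},
  {"slide": [0.39,0.97,0],"dr": [0,0,0],"grip": 0.5},
  {"slide": [0.39,0.97,0],"dr": [0,0,0],"grip": 0.5},
  {"slide": [0.39,0.97,0],"dr": [0,0,0],"grip": 0.5},
])

```text
t: 15.3
ee_pos: [628.9, 81.5, 158.0]
ee_rot: [0.678, 0.735, -0.001, -0.001]
wrist_force: [-1.1, 0.1, -1.5]
opening: 0.502
grip_force: 36.2
```

```bash
python3 plan.py 631.2 82 128 4.65
```

```text
t 15.3 at [628.9  81.5 158. ] yaw 4.6 F [-1.1  0.1 -1.5] j [-0.06  0.59  1.18 -0.    1.37 -0.14] open 0.502
slide [0.003 0.024 0.3  ] dr [-0.0009 -0.0001 -0.0003]
```

>>> step_arm([
  {"slide": [0,0.02,0.1],"dr": [0,0,0],"grip": 0.5},
  {"slide": [0,0.02,0.2],"dr": [0,0,0],"grip": 0.5},
  {"slide": [0,0.02,0.3],"dr": [0,0,0],"grip": 0.5},
  {"slide": [0,0.02,0.3],"dr": [0,0,0],"grip": 0.5},
  {"slide": [0,0.02,0.3],"dr": [0,0,0],"grip": 0.5},
  {"slide": [0,0.02,0.3],"dr": [0,0,0],"grip": 0.5},
])

```text
t: 15.9
ee_pos: [632.0, 82.1, 129.7]
ee_rot: [0.678, 0.735, 0.0, 0.0]
wrist_force: [0.1, -1.5, -1.2]
opening: 0.499
grip_force: 36.2
```

```bash
python3 plan.py 631.2 82 74 4.65
python3 - <<'E'
from h import *
a=grab("scene")[0][160:360,270:470]; b=grab("side")[0][180:330,220:320]
cv2.imwrite("pics/chk3.png",np.hstack([cv2.resize(a,(500,500)),cv2.resize(b,(300,500))]))
E
```

```text
t 15.9 at [632.   82.1 129.7] yaw 4.62 F [ 0.1 -1.5 -1.2] j [-0.06  0.62  1.21 -0.    1.31 -0.14] open 0.499
slide [-0.001 -0.008  0.557] dr [ 0.0002  0.     -0.0002]
```

View pics/chk3.png

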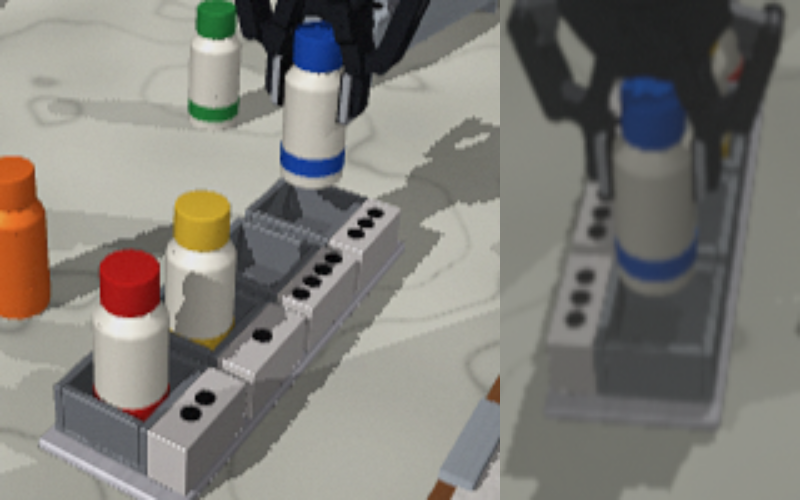

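The blue bottle hangs upright over the 3-pip pocket, foot at (312,180) left and (655,285) right. I'll lower it.

>>> step_arm([
  {"slide": [0,-0.01,0.1],"dr": [0,0,0],"grip": 0.5},
  {"slide": [0,-0.01,0.2],"dr": [0,0,0],"grip": 0.5},
  {"slide": [0,-0.01,0.3],"dr": [0,0,0],"grip": 0.5},
  {"slide": [0,-0.01,0.4],"dr": [0,0,0],"grip": 0.5},
  {"slide": [0,-0.01,0.48],"dr": [0,0,0],"grip": 0.5},
  {"slide": [0,-0.01,0.5],"dr": [0,0,0],"grip": 0.5},
  {"slide": [0,-0.01,0.52],"dr": [0,0,0],"grip": 0.5},
  {"slide": [0,-0.01,0.53],"dr": [0,0,0],"grip": 0.5},
  {"slide": [0,-0.01,0.53],"dr": [0,0,0],"grip": 0.5},
  {"slide": [0,-0.01,0.53],"dr": [0,0,0],"grip": 0.5},
])

```text
t: 17.0
ee_pos: [630.9, 82.1, 76.6]
ee_rot: [0.678, 0.735, 0.0, 0.0]
wrist_force: [-0.3, 0.3, 0.0]
opening: 0.502
grip_force: 36.2
```

>>> step_arm([
  {"slide": [0,0,0.01],"dr": [0,0,0],"grip": 0.5},
  {"slide": [0,0,0.01],"dr": [0,0,0],"grip": 0.5},
  {"slide": [0,0,0.01],"dr": [0,0,0],"grip": 0.5},
])

```text
t: 17.3
ee_pos: [630.8, 82.1, 75.4]
ee_rot: [0.678, 0.735, 0.0, 0.0]
wrist_force: [0.2, 0.8, -0.8]
opening: 0.505
grip_force: 36.2
```

>>> step_arm([
  {"slide": [0,0,0.01],"dr": [0,0,0],"grip": 0.5},
  {"slide": [0,0,0.01],"dr": [0,0,0],"grip": 0.5},
  {"slide": [0,0,0.01],"dr": [0,0,0],"grip": 0.5},
])

```text
t: 17.6
ee_pos: [630.8, 82.1, 74.3]
ee_rot: [0.678, 0.735, -0.0, -0.0]
wrist_force: [0.8, -0.8, -1.9]
opening: 0.503
grip_force: 36.2
```

>>> step_arm([
  {"slide": [0,0,0.008],"dr": [0,0,0],"grip": 0.5},
  {"slide": [0,0,0.008],"dr": [0,0,0],"grip": 0.5},
  {"slide": [0,0,0.008],"dr": [0,0,0],"grip": 0.5},
])

```text
t: 17.9
ee_pos: [630.9, 82.1, 74.0]
ee_rot: [0.678, 0.735, 0.0, 0.0]
wrist_force: [-1.2, -0.1, 4.4]
opening: 0.502
grip_force: 36.4
```

Contact. Release, then rise.

>>> step_arm([
  {"slide": [0,0,0],"dr": [0,0,0],"grip": -0.6},
  {"slide": [0,0,0],"dr": [0,0,0],"grip": -0.6},
  {"slide": [0,0,0],"dr": [0,0,0],"grip": -0.6},
  {"slide": [0,0,0],"dr": [0,0,0],"grip": -0.6},
  {"slide": [0,0,0],"dr": [0,0,0],"grip": -0.6},
  {"slide": [0,0,0],"dr": [0,0,0],"grip": -0.6},
])

```text
t: 18.5
ee_pos: [630.8, 82.1, 73.5]
ee_rot: [0.678, 0.735, -0.0, -0.0]
wrist_force: [-0.1, 0.4, -0.5]
opening: 0.801
grip_force: 0.0
```

>>> step_arm([
  {"slide": [0,0,-0.2],"dr": [0,0,0],"grip": -0.6},
  {"slide": [0,0,-0.5],"dr": [0,0,0],"grip": -0.6},
  {"slide": [0,0,-0.8],"dr": [0,0,0],"grip": -0.6},
  {"slide": [0,0,-1],"dr": [0,0,0],"grip": -1},
  {"slide": [0,0,-1],"dr": [0,0,0],"grip": -1},
  {"slide": [0,0,-1],"dr": [0,0,0],"grip": -1},
])

```text
t: 19.1
ee_pos: [630.6, 82.1, 173.0]
ee_rot: [0.678, 0.735, -0.0, -0.0]
wrist_force: [-1.0, 0.8, -0.6]
opening: 0.997
grip_force: 0.0
```

Run:
```python
from h import *
import m
g=grab("scene"); print(m.caps(*g)); a=g[0][160:360,270:470]; b=grab("side")[0][160:330,220:320]
cv2.imwrite("pics/chk4.png",np.hstack([cv2.resize(a,(500,500)),cv2.resize(b,(300,500))]))
```

```text
{'red': [[652.6, -142.5, 15.8, 112.7, 65.0]], 'orange': [[509.0, -92.3, 16.4, 109.9, 165.0]], 'yellow': [[647.4, -68.3, 15.6, 113.0, 55.0]], 'green': [[461.3, 203.7, 15.0, 110.3, 70.0]], 'blue': [[633.3, 80.6, 16.3, 112.9, 47.0]]}
```

View pics/chk4.png

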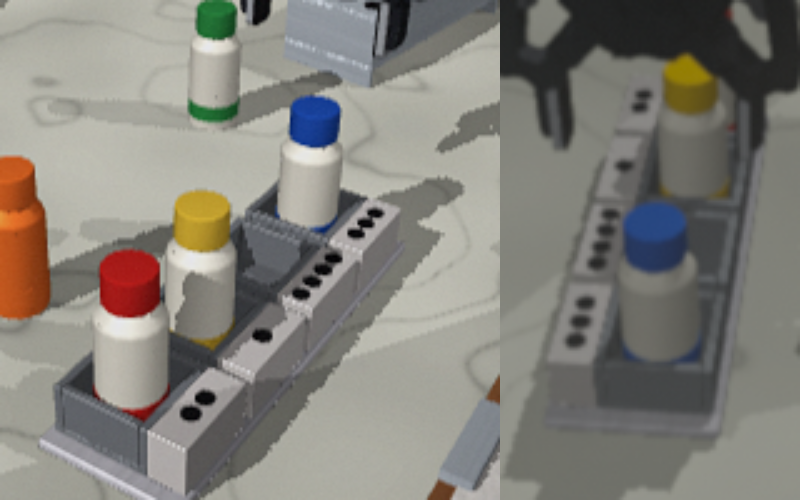

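Both bottles stand upright in their pockets: red in the 2-pip at (130,280) and blue in the 3-pip at (315,120). The others have not moved and the gripper is clear.

```bash
python3 -c "
from cell import r
print(r.sign_off())"
```

```text
the job is handed in; nothing more can be done
None
```

I put the red-capped bottle in pocket two and let go of it, then put the blue-capped bottle in pocket three; both stand upright, the other bottles and pocket four are as they were, and the job was handed in at about 19 s.

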